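# Set the warming plate's thermostat and start it

## Robot

A 6-joint arm with a two-finger parallel gripper is mounted at the origin on the work surface. World frame = base frame: x ahead of the robot, y to its left, z up, the work surface at z = 0. Lengths are in m, angles in rad, forces in N, time in s.
With the tool pointing down it reaches from about 0.25 to 0.725 m from the base axis. Payload 4 kg.
Tool frame: the origin (TCP) lies at the very end of the fingers, on their centre line; the grasp point (between the pads) lies 19 mm behind it; z points along the fingers, y is the line along which they close (so a half turn about z gives the same grasp; the last joint's range is limited). The gripper opens to 85 mm and grips with 20 to 120 N. Pads are 22 mm wide; open, the fingers measure 114 mm over their backs; the gripper's body (76 mm by 85 mm) begins 54 mm behind the grasp point. The pads swing forward as they close: fully open they stand 13 mm farther back than shut.
Start: joints at [-1.33, 0.241, 0.005, 1.335, 0, 1.571], TCP at [0.119, -0.486, 0.206] pointing down, gripper open.
Joint ranges: [-2.72, 2.72], [-1.05, 1.87], [-1.09, 1.28], [-1.99, 2.15], [-1.42, 1.44], [-3.14, 3.14]. Speed limits (rad/s): [2.79, 2.79, 3.14, 3.14, 3.14, 3.14].

## Interface

Orientations are given as a unit quaternion [x, y, z, w].
In Python, from workcell import bot, vision, workorder, boxes_of gives the robot as it stands.
- The arm moves only by the tool send_rows, never from a script. Its argument "motion" is text: rows parted by semicolons, each of 5 numbers parted by spaces: the closure, from -1 (fully open) to 1 (shut), so that 0 is half open, then the shift along the tool's x, y, z in cm, then the turn about the tool's z in rad. In form: claw x y z twist; .... A call has 1 to 5 rows; each row is the pose to reach, as a shift and turn from the pose commanded when the call began, along the tool's axes at that moment; what a row does not reach only later rows make up. A row lasts 1/10 s, in which the tool goes at most 50 mm and 8.59 degrees, less where a joint would pass 70% of its speed; a pose out of reach is approached as far as the arm can. A call with a gripper value outside its range is refused whole. The fingers move at their own pace and stop on an object; the grip force is fixed at half the most. Time passes only in rows, so rows that repeat a pose let the fingers close. It gives the time, the measured TCP pose, the force, the opening and the grip force at its end, in the units of the state.
- bot.get_obs(): the state, without advancing time (a new reading comes with each control period).
- vision.camera(name): name is "side" or "top"; returns the picture (384x512x3 uint8, red, green, blue); there is no depth.
- vision.camera_model(name): a dict with "fov_y" (degrees; the focal length in pixels is half the picture's height over the tangent of half this angle, whatever the lens; pixels are square), "cx", "cy" (the principal point, pixels), "world_from_camera" (4x4, takes a point from camera to world coordinates). Camera axes: x right, y down, z forward; pixel columns grow to the right and rows downward; lengths in m; the calibration is good to about 2 mm. A picture is of the moment at which its call begins. camera_model takes no time and is no camera call.
- workorder.job_done(): hands the job in; it is judged then, once.
Trained networks look in the newest picture that a camera, given by its name, has taken for a name from the list of things; names that differ only in an ending like _2 or _b are one class to them, and where a whole thing is asked for, a point or a joint stands for the part that bears it (a point fixed in the world has none). Each returns a list of dicts, best first, with "conf" (0 to 1); they miss things now and then, are a little off and sometimes report something else, mostly with a low value. They report only what shows in the picture. A call takes as long as a camera call.
- boxes_of(camera, target): "rect" ([centre column, centre row, width, height] in pixels, round what is visible of it).
The state is a dict: "clock": time; "joint_pos": joint angles; "joint_vel": joint speeds; "tau": joint torques, N m; "eef_pos": TCP position; "tool_rot": TCP orientation; "ft_force": force on the tool from outside, world axes, zero at the start; "ft_torque": the same for the moment, N m; "grip_width": finger opening in m; "grasp_force": force on a finger pad.
Only numpy, scipy, OpenCV 4.12 (cv2) and the standard library are available. Lean on these libraries where they do the work, as an engineer would, in place of code of your own. Each camera call takes 0.05 s, during which the arm holds its last target. There are 200 camera calls.

## Task

Get the warming plate going for the cheesecakes: with a fingertip on the big knurled dial, turn it clockwise until its white pointer clicks into the detent at the orange mark, and leave it there. Then press the green button all the way down, let it come back up, and move clear. Do not press the red button, and leave the tins and the other loose things where they stand.

Things in the scene. Friction and masses are not known exactly. Their poses are not given: they have to be found in the camera images.
- warmer: countertop warming plate, a fixed aluminium box 340 mm (x) by 420 mm (y), its top 60 mm above the table; origin at the centre of its footprint on the table, x axis pointing away from the control panel, z up. The dark panel with dial and buttons is the strip nearest the robot (local x -0.163 to -0.03); the hot plate behind it is 3 mm higher and carries three tins
- dial_center (a point): centre of the dial's flat top face, on its upright axis. The dial is a black disc with a silver knurled rim, 100 mm across, standing 18 mm proud of the panel (top 78 mm above the table). It is too wide to grip: a fingertip laid on the flat top, away from the centre, with about 6 to 10 N drags it round by friction
- pointer_tip (a point): outer end of the white pointer line on the dial's top face, 49 mm from the axis; turns with the dial
- orange_mark (a point): centre of the orange dot (13 mm) on the panel beside the dial, 64 mm from its axis and 2 mm above the panel top; seen along the warmer's axes it lies from the dial centre at (0.019, 0.061). The other three detents are marked with small white dots (8 mm) at the same radius. The pointer stands at the orange dot when pointer, dot and axis are in line
- dial (a joint): dial angle in rad, growing clockwise as seen from above. Sprung detents at 0, 0.6, 1.2 and 1.8 (stops just outside at -0.12 and 1.92); the orange mark is at 1.2. It starts in the detent at 0 or the one at 0.6; turning out of a detent takes up to about 0.08 N m; let go within 0.2 of a detent it snaps into it
- start_button_top (a point): centre of the top of the green (start) button, 28 mm across, 6 mm travel, standing 22 mm above the panel (82 mm above the table) in a black round housing 44 mm across and 12 mm high; it presses straight down
- start_button (a joint): green button's travel in m: 0 up, 0.006 fully down; sprung, about 5 N to push it fully down; it springs back when let go
- stop_button_top (a point): centre of the top of the red (stop) button, same shape, beside the green one; the two may have swapped places (85 mm apart)
- stop_button (a joint): red button's travel in m: 0 up, 0.006 fully down
- tin1: black cake tin with a golden baked cheesecake in it, 97 mm across at the rim (84 mm at the foot), 54 mm high, 0.45 kg, loose; origin at the centre of its underside; on the hot plate
- tin2: black cake tin with a golden baked cheesecake in it, 97 mm across at the rim (84 mm at the foot), 54 mm high, 0.45 kg, loose; origin at the centre of its underside; on the hot plate
- tin3: black cake tin with a golden baked cheesecake in it, 97 mm across at the rim (84 mm at the foot), 54 mm high, 0.45 kg, loose; origin at the centre of its underside; on the hot plate
- tin4: black cake tin with a golden baked cheesecake in it, 97 mm across at the rim (84 mm at the foot), 54 mm high, 0.45 kg, loose; origin at the centre of its underside; on the table to the left
- nozzle: small steel piping nozzle, a cone 26 mm across at the foot and 38 mm high, loose, standing on the panel between dial and buttons; origin at the centre of its foot
- shaker: closed glass jar with a metal cap, 60 mm across, 120 mm high, loose, on the table to the right; origin at the centre of its underside
- bowl: white ceramic bowl, 130 mm across, 55 mm high, loose, on the table to the right; origin at the centre of its underside
- spatula: spatula lying on the table to the right, loose; origin at its underside, handle along its -x

How it is judged:
On the way, in this order (a step that is already met when the one before it is completed fails the run):
1. the dial stands at the orange mark's detent (value of joint dial between 1.1 and 1.3 rad), for 0.3 s.
2. with the dial there, the green button is pressed down (all of step 1 and value of joint start_button above 0.0048 m), for 0.1 s.
At the end, for the whole second after the job is handed in: the dial rests within 0.1 rad of the orange mark's detent (1.2 rad), both buttons are up again, and every loose thing is within 20 mm of where it stood (all of step 1 and velocity of joint dial between -0.05 and 0.05 rad/s and value of joint each of start_button, stop_button below 0.0015 m and distance of each of tin1, tin2, tin3, tin4, nozzle, shaker, bowl, spatula from where it was at the start of the episode below 0.02 m); the robot touches nothing.
It fails at once if the red button is pressed (value of joint stop_button above 0.003 m).
It fails at once if a tin or another loose thing is lifted, carried or pushed more than 20 mm (distance of any of tin1, tin2, tin3, tin4, nozzle, shaker, bowl, spatula from where it was at the start of the episode above 0.02 m).
It also fails if it takes over 42 s, if anything falls off the work surface, if the arm or the gripper's body presses on something with over 40 N, if the wrist force passes 120 N, or if a joint passes its speed limit or range.

## Working session

There is one attempt and no reset: what is moved stays moved. The work goes in short steps, Python scripts to look and compute and a tool call to move; the robot and the scene stay as the last step left them, time stands still between calls to the robot, and variables do not carry over. Pictures are saved under pics/ and viewed, at most 10 in all, crops included, and the job is handed in when it is done.

Besides the shell and the picture viewer there is one more tool, called after "Request:" as name(argument=value, ...), one argument or row to a line, values as JSON. send_rows: Moves the arm, as the interface text tells. Its arguments: {"type":"object","properties":{"motion":{"type":"string"}},"required":["motion"]}

```bash
mkdir -p pics; ls
cat > h.py <<'E'
import numpy as np, cv2
from workcell import bot, vision, workorder, boxes_of
def ray(cam,u,v):
    m=vision.camera_model(cam); f=192/np.tan(np.radians(m["fov_y"])/2); T=np.array(m["world_from_camera"])
    d=T[:3,:3]@np.array([(u-m["cx"])/f,(v-m["cy"])/f,1]); return T[:3,3],d/np.linalg.norm(d)
def atz(cam,u,v,z):
    o,d=ray(cam,u,v); return o+d*(z-o[2])/d[2]
def tri(a,b):
    (o1,d1),(o2,d2)=ray("top",*a),ray("side",*b)
    s=np.linalg.lstsq(np.c_[d1,-d2],o2-o1,rcond=None)[0]; p,q=o1+s[0]*d1,o2+s[1]*d2
    return (p+q)/2,np.linalg.norm(p-q)
E
python3 - <<'E'
from h import *
for c in ("top","side"):
    im=vision.camera(c); cv2.imwrite(f"pics/{c}0.png",cv2.resize(im[:,:,::-1],None,fx=1.5,fy=1.5,interpolation=cv2.INTER_CUBIC)); np.save(f"{c}0",im)
    for t in ("dial_center","pointer_tip","orange_mark","start_button_top","stop_button_top","nozzle","warmer","dial"):
        print(c,t,[(round(r["conf"],2),np.round(r["rect"],1).tolist()) for r in boxes_of(c,t)[:2]])
print(bot.get_obs())
E
```

```text
pics
top dial_center [(0.79, [215.8, 181.2, 144.6, 116.8]), (0.58, [374.0, 273.9, 43.0, 46.7])]
top pointer_tip [(0.69, [181.6, 208.8, 33.5, 32.6])]
top orange_mark [(0.92, [218.8, 180.1, 143.3, 115.0])]
top start_button_top [(0.44, [242.0, 209.1, 7.6, 12.0])]
top stop_button_top [(0.4, [269.0, 209.2, 10.3, 9.0])]
top nozzle [(0.64, [214.2, 214.6, 9.7, 5.2])]
top warmer [(0.87, [215.5, 179.9, 143.0, 112.9])]
top dial [(0.78, [178.7, 207.4, 38.4, 33.9])]
side dial_center [(0.69, [221.6, 231.9, 120.0, 116.9])]
side pointer_tip [(0.62, [244.3, 252.4, 30.0, 30.8])]
side orange_mark [(0.76, [221.4, 233.7, 119.5, 113.9]), (0.32, [258.1, 206.8, 8.3, 5.7])]
side start_button_top [(0.47, [257.2, 207.7, 6.9, 8.7])]
side stop_button_top [(0.2, [247.5, 252.9, 32.6, 31.1])]
side nozzle []
side warmer [(0.94, [220.9, 234.2, 117.5, 119.1])]
side dial [(0.7, [248.4, 252.1, 32.6, 33.6])]
{'clock': 0.9, 'joint_pos': array([-1.33001307e+00,  2.40542285e-01,  5.00529402e-03,  1.33522600e+00,
       -1.00165491e-05,  1.57078176e+00]), 'joint_vel': array([ 5.60854321e-04, -2.63573448e-04, -3.92778332e-04, -5.93816714e-06,
        2.49413991e-04,  7.52600986e-04]), 'tau': array([ 9.21279752e-04, -3.72194767e+01,  2.52695453e+01,  1.01949852e-03,
       -3.44786156e-05, -1.38803262e-06]), 'eef_pos': array([ 0.11922679, -0.48556964,  0.20623735]), 'tool_rot': array([ 9.92760802e-01,  1.20108238e-01, -2.97054645e-06,  1.71468270e-05]), 'ft_force': array([-0.3823651 ,  0.23970185,  0.08020045]), 'ft_torque': array([-0.05087017, -0.02157698,  0.01123387]), 'grasp_force': 0.0, 'grip_width': 0.08547194453120868}
```

Run:
```python
import numpy as np,cv2
a=np.load("top0.npy")[150:250,130:310,::-1]; b=np.load("side0.npy")[165:305,150:290,::-1]
cv2.imwrite("pics/topc.png",cv2.resize(a,None,fx=4.4,fy=4.4,interpolation=cv2.INTER_CUBIC))
cv2.imwrite("pics/sidec.png",cv2.resize(b,None,fx=4.2,fy=4.2,interpolation=cv2.INTER_CUBIC))
```

```text
(no output)
```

View pics/top0.png

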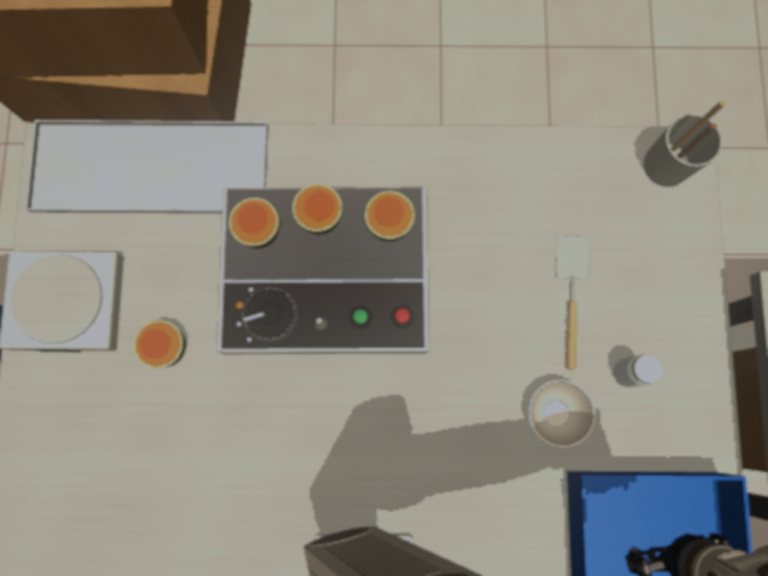

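View pics/topc.png

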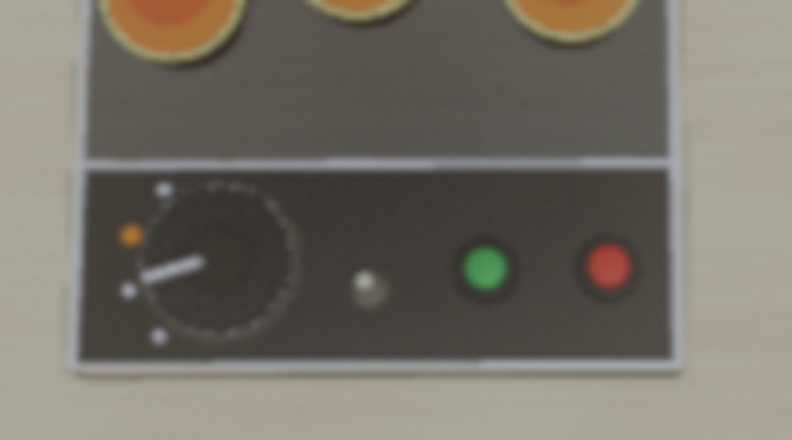

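View pics/sidec.png

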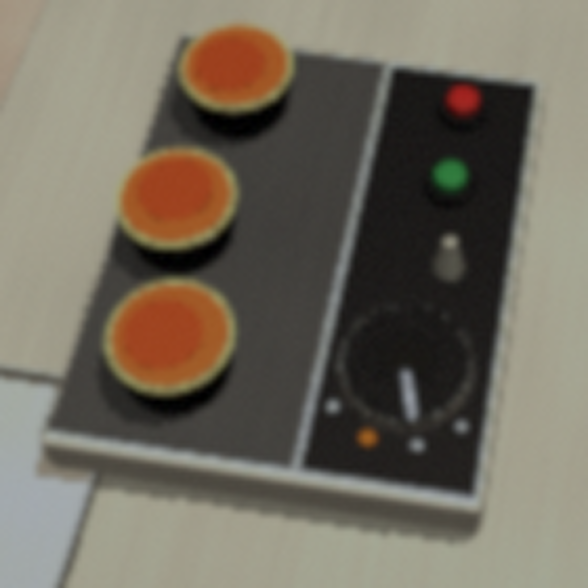

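The pictures agree. In the top crop the dial centre is about (222,260), with the pointer at the second white dot (the 0.6 detent). The orange dot is at (131,235), the nozzle at (368,288), green at (485,268) and red at (609,266). So the dial needs +0.6 rad clockwise.

Run:
```python
from h import *
def blob(c,lo,hi,r0,r1,c0,c1,smin=90,vmin=60):
    im=np.load(c+"0.npy"); h=cv2.cvtColor(im,cv2.COLOR_RGB2HSV); m=np.zeros(im.shape[:2],bool)
    m[r0:r1,c0:c1]=cv2.inRange(h,(lo,smin,vmin),(hi,255,255))[r0:r1,c0:c1]>0
    w=m*1.0; v,u=np.nonzero(m); return (u.mean(),v.mean()),m.sum()
P={}
for n,(lo,hi),t,s in (("green",(45,85),(200,222,230,252),(198,216,250,266)),("red",(0,8),(200,222,258,280),(182,197,250,270)),("orange",(8,22),(197,210,154,164),(262,276,230,243))):
    a,na=blob("top",lo,hi,*t); b,nb=blob("side",lo,hi,*s)
    P[n],e=tri(a,b); print(n,np.round(a,1),na,np.round(b,1),nb,np.round(P[n],4),"gap",round(e,4))
g=lambda x,y:((x+.5)/4.4-.5+130,(y+.5)/4.4-.5+150)
k=lambda x,y:((x+.5)/4.2-.5+150,(y+.5)/4.2-.5+165)
for n,a,b in (("dial",(220,260),(405,366)),("noz",(368,290),(450,270))):print(n,*tri(g(*a),k(*b)))
for n,p in (("dialc",(220,260)),("tip",(143,278)),("in",(200,262))): print(n,atz("top",*g(*p),.078))
for n,p in (("tip",(412,418)),): print(n,atz("side",*k(*p),.078))
for n,p in (("d0",(158,337)),("d.6",(129,290)),("or",(131,235)),("d1.8",(164,189))): print(n,atz("top",*g(*p),.062))
for n,p in (("d0",(461,426)),("d.6",(417,445)),("or",(368,437)),("d1.8",(333,406))): print(n,atz("side",*k(*p),.062))
for n,p in (("FL",(73,370)),("FR",(682,370)),("divL",(85,163)),("divR",(670,163))): print(n,atz("top",*g(*p),.06))
```

```text
green [239.9 210.5] 73 [256.8 206. ] 48 [0.5143 0.0083 0.0785] gap 0.002
red [267.9 210. ] 96 [259.9 188.2] 55 [ 0.516  -0.0738  0.0784] gap 0.0024
orange [159.3 203. ] 26 [237.  268.7] 24 [0.538  0.2499 0.0594] gap 0.0015
dial [0.52023864 0.18770824 0.06495501] 0.0020304999640683575
noz [0.50116054 0.08839117 0.05580166] 0.003303004368886782
dialc [0.51931148 0.18547554 0.078     ]
tip [0.506834   0.23635896 0.078     ]
in [0.51787007 0.19877687 0.078     ]
tip [0.50491559 0.23740356 0.078     ]
d0 [0.46923012 0.22781767 0.062     ]
d.6 [0.50085915 0.24870796 0.062     ]
or [0.53838494 0.24904367 0.062     ]
d1.8 [0.57020477 0.2280233  0.062     ]
d0 [0.46822979 0.22940518 0.062     ]
d.6 [0.49854197 0.25087428 0.062     ]
or [0.53628276 0.25095044 0.062     ]
d1.8 [0.56777781 0.23018976 0.062     ]
FL [0.4468734  0.28422158 0.06      ]
FR [ 0.44975811 -0.12360106  0.06      ]
divL [0.58824722 0.28310363 0.06      ]
divR [ 0.59097843 -0.11604142  0.06      ]
```

Request:
send_rows(
  motion="1 3.5 -3.4 0 -0.148; 1 7 -6.8 0 -0.296; 1 10.5 -10.2 0 -0.444; 1 14 -13.6 0 -0.592; 1 17.5 -17 0 -0.74",
)

```text
clock: 1.4
eef_pos: [0.2492, -0.2772, 0.2064]
tool_rot: [0.881, 0.473, 0.0, 0.0]
ft_force: [1.4, 0.1, 0.5]
grip_width: 0.0126
grasp_force: 0.0
```

Request:
send_rows(
  motion="1 4.9 -0.1 0 -0.148; 1 9.8 -0.2 0 -0.296; 1 14.7 -0.3 0 -0.444; 1 19.6 -0.4 0 -0.59; 1 24.5 -0.6 0 -0.59",
)

```text
clock: 1.9
eef_pos: [0.3809, -0.07, 0.2066]
tool_rot: [0.706, 0.708, 0.0, 0.001]
ft_force: [0.4, -0.9, -0.8]
grip_width: 0.0003
grasp_force: 0.0
```

```bash
python3 -c "
from h import *
o=bot.get_obs();print(o['eef_pos'],o['tool_rot'],o['joint_pos'],o['ft_force'])"
```

```text
[ 0.38089454 -0.06998632  0.20662383] [7.06236516e-01 7.07975581e-01 3.14059545e-04 6.79367129e-04] [-1.81500678e-01  1.50910852e-02 -2.56575152e-01  1.29765468e+00
 -2.52726901e-04  1.38683605e+00] [ 0.44035172 -0.92953891 -0.79917132]
```

Request:
send_rows(
  motion="1 4 2.6 0 0; 1 8 5.2 0 0; 1 12 7.8 0 0; 1 16 10.4 0 0; 1 20 13 0 0",
)

```text
clock: 2.4
eef_pos: [0.5108, 0.1302, 0.2063]
tool_rot: [0.707, 0.707, 0.0, 0.0]
ft_force: [0.2, -1.1, -0.1]
grip_width: -0.0001
grasp_force: 0.0
```

Request:
send_rows(
  motion="1 3.5 2.1 2 0; 1 6.9 4.05 5 0; 1 6.9 4.05 9 0; 1 6.9 4.05 11.5 0; 1 6.9 4.05 11.5 0",
)

```text
clock: 2.9
eef_pos: [0.5469, 0.1964, 0.0864]
tool_rot: [0.707, 0.707, -0.004, -0.002]
ft_force: [-1.1, -0.7, -0.5]
grip_width: 0.0
grasp_force: 0.0
```

```bash
python3 -c "
from h import *
o=bot.get_obs();print(o['eef_pos'],o['tool_rot'],o['joint_pos'],o['ft_force'])
im=vision.camera('side')[185:285,190:290,::-1];cv2.imwrite('pics/s1.png',cv2.resize(im,None,fx=5,fy=5,interpolation=cv2.INTER_CUBIC))"
```

```text
[0.54690013 0.19637135 0.08639464] [ 0.70681701  0.70737939 -0.00444713 -0.00208289] [ 3.44742254e-01  4.81979538e-01  3.65069063e-02  1.13514517e+00
 -2.97598255e-05  1.91474340e+00] [-1.11535915 -0.7177295  -0.48828873]
```

View pics/s1.png

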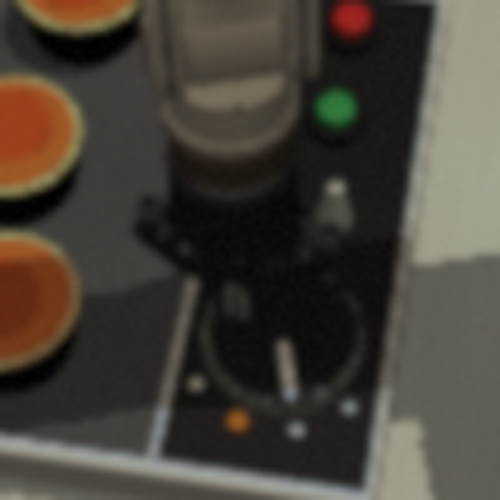

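The fingertip sits over the far (+x) side of the dial at about (235,300) in the crop, the pointer is still at the second dot, and the nozzle is clear. I'll settle the arm, then lower it in small steps.

Request:
send_rows(
  motion="1 0 0 0 0; 1 0 0 0 0; 1 0 0 0 0",
)

```text
clock: 3.25
eef_pos: [0.5519, 0.1974, 0.0934]
tool_rot: [0.707, 0.707, 0.002, 0.001]
ft_force: [0.7, -0.1, 0.2]
grip_width: -0.0002
grasp_force: 0.0
```

Request:
send_rows(
  motion="1 0 0 0.3 0; 1 0 0 0.6 0; 1 0 0 0.9 0; 1 0 0 1.1 0; 1 0 0 1.1 0",
)

```text
clock: 3.75
eef_pos: [0.5501, 0.197, 0.0796]
tool_rot: [0.707, 0.707, -0.001, -0.0]
ft_force: [0.0, 0.1, 0.4]
grip_width: 0.0003
grasp_force: 0.0
```

Request:
send_rows(
  motion="1 0 0 0.1 0; 1 0 0 0.15 0; 1 0 0 0.2 0; 1 0 0 0.2 0; 1 0 0 0.2 0",
)

```text
clock: 4.25
eef_pos: [0.5505, 0.1972, 0.0783]
tool_rot: [0.707, 0.707, 0.0, 0.0]
ft_force: [0.7, -1.3, 0.0]
grip_width: 0.0001
grasp_force: 0.0
```

Just above contact.

Request:
send_rows(
  motion="1 0 0 0.05 0; 1 0 0 0.1 0; 1 0 0 0.1 0; 1 0 0 0.1 0",
)

```text
clock: 4.65
eef_pos: [0.5504, 0.1972, 0.0772]
tool_rot: [0.707, 0.707, -0.0, -0.0]
ft_force: [-0.1, -0.7, 0.4]
grip_width: 0.0001
grasp_force: 0.0
```

Request:
send_rows(
  motion="1 0 0 0.05 0; 1 0 0 0.1 0; 1 0 0 0.1 0; 1 0 0 0.1 0",
)

```text
clock: 5.05
eef_pos: [0.5504, 0.1972, 0.0762]
tool_rot: [0.707, 0.707, -0.0, -0.0]
ft_force: [-0.1, 0.5, -0.5]
grip_width: 0.0002
grasp_force: 0.0
```

Request:
send_rows(
  motion="1 0 0 0.05 0; 1 0 0 0.1 0; 1 0 0 0.1 0; 1 0 0 0.1 0",
)

```text
clock: 5.45
eef_pos: [0.5504, 0.1971, 0.0752]
tool_rot: [0.707, 0.707, -0.0, -0.0]
ft_force: [-0.4, -0.2, 0.1]
grip_width: 0.0003
grasp_force: 0.0
```

Request:
send_rows(
  motion="1 0 0 0.05 0; 1 0 0 0.1 0; 1 0 0 0.1 0; 1 0 0 0.1 0",
)

```text
clock: 5.85
eef_pos: [0.5505, 0.1972, 0.0742]
tool_rot: [0.707, 0.707, -0.0, -0.0]
ft_force: [-0.1, -0.5, 0.2]
grip_width: -0.0002
grasp_force: 0.0
```

```bash
python3 -c "
from h import *
a=vision.camera('side')[205:275,205:275,::-1];b=vision.camera('top')[175:245,145:215,::-1]
cv2.imwrite('pics/s2.png',cv2.resize(np.hstack([a,b]),None,fx=5.6,fy=5.6,interpolation=cv2.INTER_CUBIC))"
```

```text
(no output)
```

View pics/s2.png

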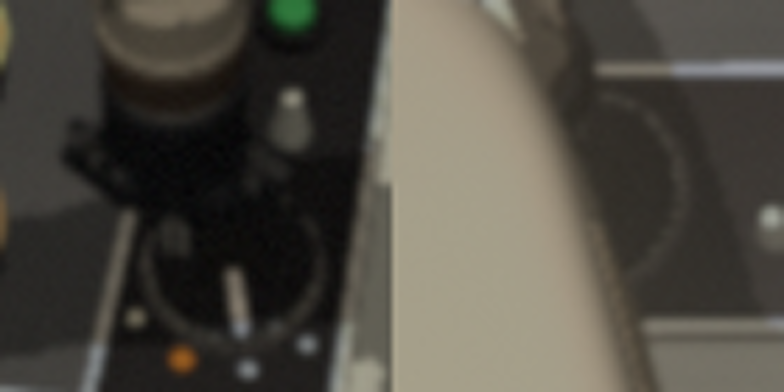

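The fingertip (side pixel about (236,250)) is inside the dial rim with the pointer unmoved. There's no contact yet, so the dial top is slightly lower than stated; the triangulated heights also came out about 3 mm low. I'll keep lowering.

Request:
send_rows(
  motion="1 0 0 0.05 0; 1 0 0 0.1 0; 1 0 0 0.1 0; 1 0 0 0.1 0",
)

```text
clock: 6.35
eef_pos: [0.5504, 0.1972, 0.0732]
tool_rot: [0.707, 0.707, -0.0, -0.0]
ft_force: [-0.1, 0.6, -0.0]
grip_width: 0.0001
grasp_force: 0.0
```

Request:
send_rows(
  motion="1 0 0 0.05 0; 1 0 0 0.1 0; 1 0 0 0.1 0; 1 0 0 0.1 0",
)

```text
clock: 6.75
eef_pos: [0.5504, 0.1972, 0.0722]
tool_rot: [0.707, 0.707, -0.0, -0.0]
ft_force: [-0.1, -0.3, -0.1]
grip_width: -0.0003
grasp_force: 0.0
```

```bash
python3 -c "
from h import *
o=bot.get_obs();print(o['ft_force'],o['eef_pos'])
print(atz('side',236.2,251.5,.0745),atz('side',236.2,254.5,.0745),atz('side',205+175/5.6,205+255/5.6,.0745), atz('side',232,251.5,.0745))
m=vision.camera_model('side');T=np.linalg.inv(m['world_from_camera']);f=192/np.tan(np.radians(m['fov_y'])/2)
for p in ([.5505,.1972,.0742],[.5505,.1972,.094],[.519,.189,.078],[.569,.189,.078]):
  q=T[:3,:3]@p+T[:3,3];u,v=q[:2]/q[2]*f+[m['cx'],m['cy']];print(u,v,(u-205)*5.6,(v-205)*5.6)"
```

```text
[-0.11979514 -0.30037495 -0.1290979 ] [0.5504394  0.19716126 0.07217892]
[0.55000197 0.19776502 0.0745    ] [0.54787123 0.20848519 0.0745    ] [0.55053184 0.19426434 0.0745    ] [0.56342856 0.20019301 0.0745    ]
236.08522293054648 251.36903980411105 174.07724841106028 259.6666229030219
235.97613698720176 248.36360400890072 173.4663671283298 242.83618244984402
246.0685120905329 250.12703167159944 229.98366770698416 252.71137736095685
230.99053824199459 247.71223976166277 145.54701415516968 239.1885426653115
```

Request:
send_rows(
  motion="1 0 0 0.05 0; 1 0 0 0.1 0; 1 0 0 0.15 0; 1 0 0 0.15 0; 1 0 0 0.15 0",
)

```text
clock: 7.25
eef_pos: [0.5504, 0.1972, 0.0707]
tool_rot: [0.707, 0.707, -0.0, -0.0]
ft_force: [0.1, 0.6, 0.1]
grip_width: -0.0
grasp_force: 0.0
```

Request:
send_rows(
  motion="1 0 0 0.05 0; 1 0 0 0.1 0; 1 0 0 0.15 0; 1 0 0 0.15 0; 1 0 0 0.15 0",
)

```text
clock: 7.75
eef_pos: [0.5505, 0.1972, 0.0692]
tool_rot: [0.707, 0.707, -0.0, -0.0]
ft_force: [0.1, -0.7, -0.2]
grip_width: -0.0002
grasp_force: 0.0
```

```bash
python3 -c "
from h import *
a=vision.camera('side')[225:275,220:275,::-1].astype(float)
a=np.clip((a/255)**.5*255,0,255).astype(np.uint8)
cv2.imwrite('pics/s3.png',cv2.resize(a,None,fx=12,fy=12,interpolation=cv2.INTER_CUBIC))"
```

```text
(no output)
```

View pics/s3.png

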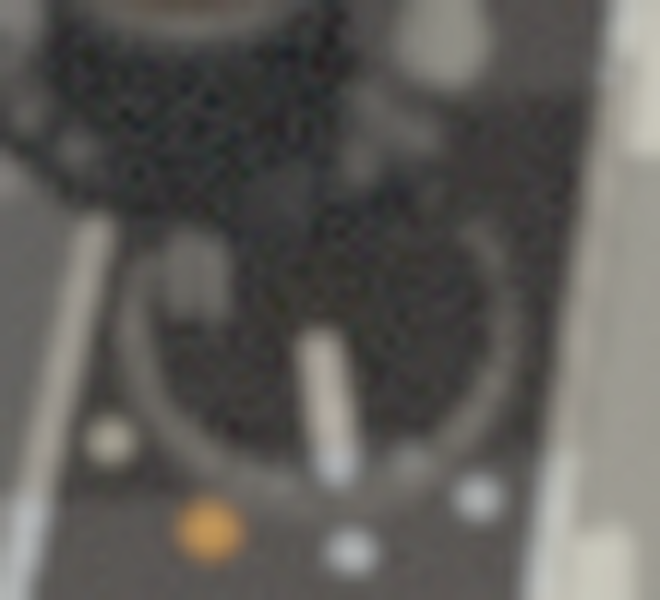

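The pads' lower end is at about (195,320) in the crop, inside the rim. The pointer is still at the second dot. I'll keep lowering until I feel contact.

Request:
send_rows(
  motion="1 0 0 0.05 0; 1 0 0 0.1 0; 1 0 0 0.15 0; 1 0 0 0.15 0; 1 0 0 0.15 0",
)

```text
clock: 8.3
eef_pos: [0.5505, 0.1972, 0.0677]
tool_rot: [0.707, 0.707, -0.0, -0.0]
ft_force: [-0.9, 0.2, -0.4]
grip_width: 0.0003
grasp_force: 0.0
```

Request:
send_rows(
  motion="1 0 0 0.05 0; 1 0 0 0.1 0; 1 0 0 0.15 0; 1 0 0 0.15 0; 1 0 0 0.15 0",
)

```text
clock: 8.8
eef_pos: [0.5505, 0.1972, 0.0662]
tool_rot: [0.707, 0.707, -0.0, -0.0]
ft_force: [0.5, 0.1, 0.1]
grip_width: -0.0001
grasp_force: 0.0
```

Request:
send_rows(
  motion="1 0 0 0.05 0; 1 0 0 0.1 0; 1 0 0 0.15 0; 1 0 0 0.15 0; 1 0 0 0.15 0",
)

```text
clock: 9.3
eef_pos: [0.5504, 0.1972, 0.0647]
tool_rot: [0.707, 0.707, -0.0, -0.0]
ft_force: [0.1, -0.3, 0.2]
grip_width: 0.0004
grasp_force: 0.0
```

```bash
python3 -c "
from h import *
for c in('top','side'):print(vision.camera_model(c))
o=bot.get_obs();print(o['tau'],o['joint_pos'])
a=vision.camera('side')[225:275,220:275,::-1].astype(float)
a=np.clip((a/255)**.5*255,0,255).astype(np.uint8)
cv2.imwrite('pics/s4.png',cv2.resize(a,None,fx=12,fy=12,interpolation=cv2.INTER_CUBIC))"
```

```text
{'fov_y': 44.84392645005608, 'cx': 254.87213999477888, 'cy': 192.64795376003048, 'world_from_camera': array([[ 0.00728875, -0.98308817,  0.18298778,  0.3172245 ],
       [-0.99997093, -0.0067563 ,  0.00353303, -0.04003876],
       [-0.00223696, -0.18300821, -0.98310884,  1.42955854],
       [ 0.        ,  0.        ,  0.        ,  1.        ]])}
{'fov_y': 55.698853819287784, 'cx': 252.04223076588607, 'cy': 194.1782537971987, 'world_from_camera': array([[-0.98551779, -0.14374884,  0.0899497 ,  0.41974562],
       [-0.16871349,  0.7778977 , -0.60531887,  0.75932771],
       [ 0.01704222, -0.61172824, -0.79088439,  1.12389275],
       [ 0.        ,  0.        ,  0.        ,  1.        ]])}
[-5.31463356e-04 -4.70193958e+01  2.29828978e+01  2.22819952e-03
  2.88752983e-05  1.75523681e-06] [3.43965871e-01 5.00031760e-01 4.92402506e-03 1.07573840e+00
 1.00511957e-05 1.91472145e+00]
```

View pics/s4.png

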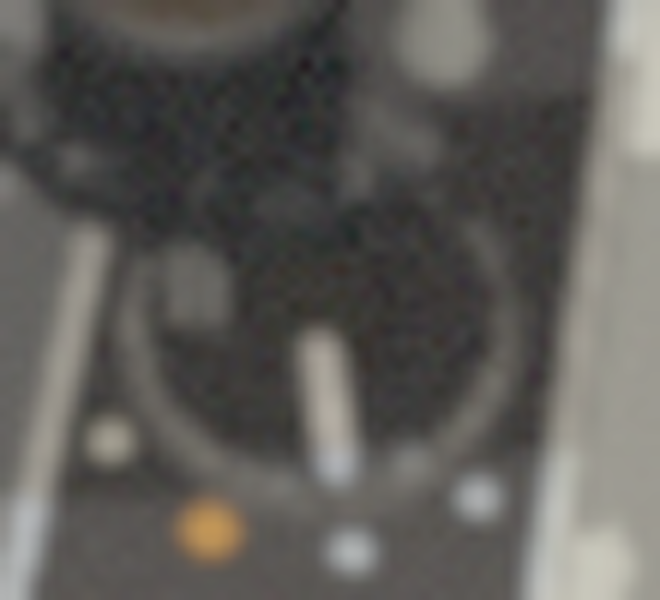

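Request:
send_rows(
  motion="1 0 0 0.05 0; 1 0 0 0.1 0; 1 0 0 0.15 0; 1 0 0 0.2 0; 1 0 0 0.2 0",
)

```text
clock: 9.85
eef_pos: [0.5504, 0.1971, 0.0626]
tool_rot: [0.707, 0.707, -0.0, -0.0]
ft_force: [0.9, -0.1, -0.1]
grip_width: -0.0003
grasp_force: 0.0
```

Request:
send_rows(
  motion="1 0 0 0.05 0; 1 0 0 0.1 0; 1 0 0 0.15 0; 1 0 0 0.2 0; 1 0 0 0.2 0",
)

```text
clock: 10.35
eef_pos: [0.5504, 0.1972, 0.0606]
tool_rot: [0.707, 0.707, -0.0, -0.0]
ft_force: [0.7, 0.3, -0.5]
grip_width: 0.0001
grasp_force: 0.0
```

Request:
send_rows(
  motion="1 0 0 0.1 0; 1 0 0 0.15 0; 1 0 0 0.2 0; 1 0 0 0.25 0; 1 0 0 0.25 0",
)

```text
clock: 10.85
eef_pos: [0.5504, 0.1971, 0.0581]
tool_rot: [0.707, 0.707, -0.0, -0.0]
ft_force: [-0.5, -0.7, 0.8]
grip_width: -0.0003
grasp_force: 0.0
```

```bash
python3 -c "
from h import *
a=vision.camera('side').astype(float).mean(2)
print(np.round(a[240:260,228:246]).astype(int))"
```

```text
[[18 16 13  8 10  8  9 14 14 15  9 10 11  8 13  8 15 14]
 [15 16 12  9  7  9  7 13 16 18 14 12 13 14 13 15 17 17]
 [15 15 10 11 12 10 10 13 12 15 12  9  9 16 17 16 19 16]
 [14 14 10 11 11 10  7 12 10 11 11 13 11 14 18 20 19 16]
 [30 15 13 10 11 10 12 11 13 13  9 12 12 11 15 15 12 14]
 [46 25 16 16 12 12 12 17 19 14 11  9 12 12 14 15 13 10]
 [56 28 19 24 25 20 23 29 28 18 15 10 11 10 10 10 10 12]
 [50 26 23 30 31 24 31 35 34 31 23 13  8 12 10 12 13 11]
 [46 22 27 32 30 25 36 40 36 37 30 16  9 12  9 13 13 12]
 [41 24 30 33 25 26 37 41 38 43 34 18 13 10 11 12  9 11]
 [33 24 36 38 24 24 37 41 40 42 36 19 11 11 12 11 11 13]
 [27 25 40 40 24 25 38 41 38 41 35 21 14  8 11 14 14 14]
 [23 26 42 41 27 25 35 36 32 35 31 19 13 14 13 13 18 29]
 [20 23 36 41 29 19 21 23 22 24 22 16 13 14 14 14 26 52]
 [16 24 33 40 34 20 16 17 15 15 11 13 13 15 13 14 32 68]
 [19 19 31 40 37 20 14 15 13 16 13 14 15 13 17 10 28 64]
 [16 19 28 38 39 26 16 15 16 16 14 16 15 14 13 14 26 62]
 [15 19 24 35 39 33 19 16 16 16 14 15 15 16 14 16 23 56]
 [18 19 22 32 40 36 27 18 15 16 15 14 17 16 16 17 21 52]
 [30 32 28 27 37 38 35 25 19 12 12 17 15 15 17 14 19 48]]
```

Request:
send_rows(
  motion="1 0 0 0.1 0; 1 0 0 0.15 0; 1 0 0 0.2 0; 1 0 0 0.25 0; 1 0 0 0.3 0",
)

```text
clock: 11.4
eef_pos: [0.5505, 0.1971, 0.0551]
tool_rot: [0.707, 0.707, -0.0, -0.0]
ft_force: [-0.1, 0.3, -0.1]
grip_width: -0.0003
grasp_force: 0.0
```

```bash
cat > fit.py <<'E'
from h import *
from scipy.optimize import least_squares
g=lambda x,y:((x+.5)/4.4-.5+130,(y+.5)/4.4-.5+150)
k=lambda x,y:((x+.5)/4.2-.5+150,(y+.5)/4.2-.5+165)
top=dict(d0=g(158,337),d1=g(129,290),o=(159.3,203.),d3=g(164,189),G=(239.9,210.5),R=(267.9,210.),c1=g(75,368),c2=g(681,368))
side=dict(d0=k(461,426),d1=k(417,445),o=(237.,268.7),d3=k(333,406),G=(256.8,206.),R=(259.9,188.2),c1=k(475,496),c2=k(534,86))
M={c:vision.camera_model(c) for c in("top","side")}
def proj(c,p,k1):
    m=M[c];T=np.linalg.inv(m["world_from_camera"]);f=192/np.tan(np.radians(m["fov_y"])/2)
    q=T[:3,:3]@p+T[:3,3];q=q[:2]/q[2];q=q*(1+k1*(q@q));return q*f+[m["cx"],m["cy"]]
a0=np.arctan2(.061,.019); R=np.hypot(.061,.019)
def model(x):
    X,Y,Z,yaw,dx,dy,bx,by=x[:8]
    L={n:(dx+R*np.cos(a0+s),dy+R*np.sin(a0+s),.062) for n,s in(("d0",1.2),("d1",.6),("o",0),("d3",-.6))}
    L.update(G=(bx,by,.081),R=(bx,by-.085,.081),c1=(-.17,.21,.06),c2=(-.17,-.21,.06),dial=(dx,dy,.078))
    r=np.array([[np.cos(yaw),-np.sin(yaw),0],[np.sin(yaw),np.cos(yaw),0],[0,0,1]])
    return {n:r@np.array(v)+[X,Y,Z] for n,v in L.items()}
def res(x):
    w=model(x);return np.concatenate([proj(c,w[n],x[8+i])-p for i,(c,P) in enumerate((("top",top),("side",side))) for n,p in P.items()])
if __name__=="__main__":
  for fix in (0,1):
    fn=(lambda x:res(np.r_[x[:8],0,0])) if fix else res
    s=least_squares(fn,[.62,.08,0,0,-.1,.11,-.1,-.07,0,0],loss="soft_l1")
    print("nodist" if fix else "dist",np.round(s.x,4),"cost",s.cost);print(np.round(fn(s.x).reshape(-1,2),1).tolist())
    w=model(s.x);print({n:np.round(w[n],4).tolist() for n in("dial","G","R")})
E
python3 fit.py
```

```text
dist [ 0.6185  0.0895 -0.0055  0.0179 -0.0973  0.1083 -0.1051 -0.0786 -0.5476
 -0.7595] cost 2.685301145932613
[[0.1, -0.4], [0.2, 0.1], [0.1, 0.4], [-0.6, 0.8], [-0.2, 0.2], [0.7, 0.4], [-0.1, -0.2], [-0.1, -0.5], [-0.7, -0.1], [-0.5, -0.4], [0.1, -0.2], [0.1, 0.3], [-0.5, 0.5], [-0.3, -0.1], [0.1, 0.3], [1.1, -0.7]]
{'dial': [0.5193, 0.1961, 0.0725], 'G': [0.5148, 0.0091, 0.0755], 'R': [0.5164, -0.0759, 0.0755]}
nodist [ 0.621   0.0795 -0.0038  0.0113 -0.1     0.1102 -0.1068 -0.0688  0.
  0.    ] cost 7.973592753484
[[0.3, 0.1], [0.0, 0.4], [0.1, 0.3], [-0.0, 0.5], [-0.4, 0.1], [0.6, 0.5], [-1.2, -0.0], [3.1, -0.6], [-0.3, 0.0], [-0.5, 0.0], [-0.2, 0.1], [-0.4, 0.1], [-0.6, 0.4], [-0.2, -0.2], [-0.1, 1.9], [1.2, -2.8]]
{'dial': [0.5198, 0.1885, 0.0742], 'G': [0.515, 0.0094, 0.0772], 'R': [0.5159, -0.0756, 0.0772]}
```

```bash
python3 -c "
from h import *
def prof(im,o,s,g):
    a=cv2.resize(im,None,fx=1/s,fy=1/s,interpolation=cv2.INTER_AREA).astype(float).mean(2)
    if g:a=(a/255)**2*255
    r,c=o; return np.round(a[240-r:258-r,234-c:239-c].mean(1)).astype(int)
print(prof(cv2.imread('pics/s1.png'),(185,190),5,0))
print(prof(cv2.imread('pics/s2.png')[:,:392],(205,205),5.6,0))
print(prof(cv2.imread('pics/s3.png'),(225,220),12,1))
print(prof(cv2.imread('pics/s4.png'),(225,220),12,1))
im=vision.camera('side');print(prof(im,(0,0),1,0));o=bot.get_obs();print(o['eef_pos'],o['ft_force'])
cv2.imwrite('pics/s5.png',cv2.resize(np.clip((im[190:280,190:290,::-1]/255.)**.5*255,0,255).astype(np.uint8),None,fx=6.5,fy=6.5,interpolation=cv2.INTER_CUBIC))"
```

```text
[13 21 32 39 40 39 38 34 26 17 14 13 14 14 15 13 15 16]
[12 11 13 20 29 37 40 39 39 35 27 17 14 14 14 14 15 16]
[10 10 10 14 23 34 39 40 39 37 32 23 15 15 14 13 15 16]
[14 12 11 11 13 20 30 35 38 38 37 32 21 15 13 14 14 15]
[11 13 14 12 12 11 16 26 35 38 39 38 34 25 18 15 15 16]
[0.55038823 0.1971554  0.05505629] [-0.70939898 -0.16483382  0.19001696]
```

View pics/s5.png

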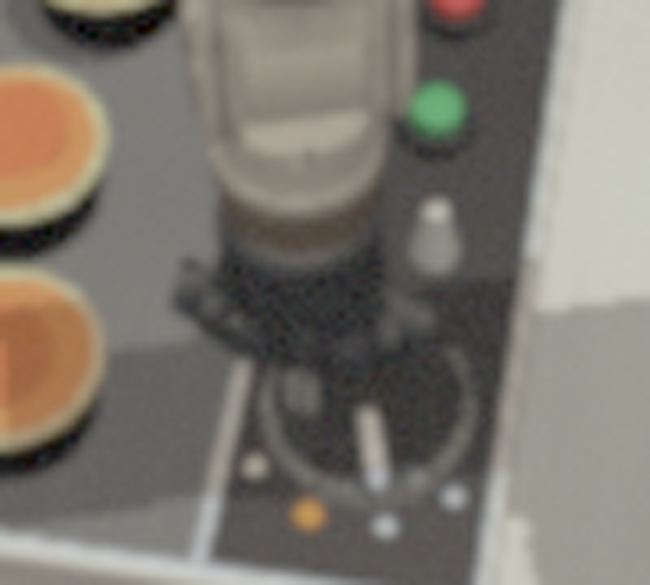

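The fingertip moves down rigidly and isn't hidden by the dial, so it's still above the surface with no force. I'll continue with guarded steps.

Request:
send_rows(
  motion="1 0 0 0.1 0; 1 0 0 0.15 0; 1 0 0 0.2 0; 1 0 0 0.25 0; 1 0 0 0.25 0",
)

```text
clock: 11.95
eef_pos: [0.5505, 0.1972, 0.053]
tool_rot: [0.707, 0.707, 0.0, 0.0]
ft_force: [-1.0, 0.2, 1.7]
grip_width: -0.0002
grasp_force: 1.2
```

Request:
send_rows(
  motion="1 0 0 0.05 0; 1 0 0 0.1 0; 1 0 0 0.1 0; 1 0 0 0.1 0",
)

```text
clock: 12.35
eef_pos: [0.5505, 0.1972, 0.0529]
tool_rot: [0.707, 0.707, 0.0, 0.0]
ft_force: [-3.5, -0.1, 7.3]
grip_width: -0.0002
grasp_force: 3.8
```

Contact now: 7.3 N at a reported z of 0.053. In the picture the tip is about 33 mm from the dial axis. Next I'll drag clockwise along the arc, twisting the tool with it.

Request:
send_rows(
  motion="1 -0.2 0.07 0.02 0.06; 1 -0.4 0.13 0.02 0.12; 1 -0.6 0.18 0.02 0.18; 1 -0.8 0.22 0.02 0.24; 1 -0.96 0.25 0.02 0.3",
)

```text
clock: 12.85
eef_pos: [0.5515, 0.1884, 0.0529]
tool_rot: [0.805, 0.593, -0.0, -0.001]
ft_force: [-7.7, -0.3, 11.9]
grip_width: -0.0003
grasp_force: 5.7
```

```bash
python3 -c "
from h import *
im=vision.camera('side');o=bot.get_obs();print(o['eef_pos'],o['ft_force'],o['tool_rot'])
cv2.imwrite('pics/s6.png',cv2.resize(np.clip((im[225:280,220:280,::-1]/255.)**.5*255,0,255).astype(np.uint8),None,fx=10,fy=10,interpolation=cv2.INTER_CUBIC))"
```

```text
[0.55152442 0.18807069 0.05291497] [-6.27143368  0.66384616 11.93497774] [ 8.05928577e-01  5.92011429e-01 -3.40705594e-04 -1.21674640e-03]
```

View pics/s6.png

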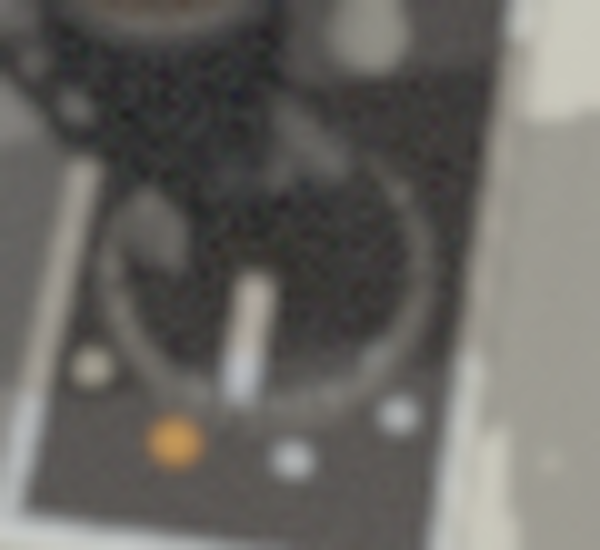

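The drag works without slip. In the crop the pointer tip (240,400) is about halfway between the second dot (293,460) and orange (175,440). Now the second half.

Request:
send_rows(
  motion="1 -0.2 0.05 -0.02 0.06; 1 -0.4 0.09 -0.02 0.12; 1 -0.6 0.12 -0.02 0.18; 1 -0.8 0.14 -0.02 0.24; 1 -1.0 0.15 -0.02 0.3",
)

```text
clock: 13.4
eef_pos: [0.5498, 0.1786, 0.0529]
tool_rot: [0.885, 0.466, -0.0, -0.002]
ft_force: [-6.9, 2.6, 9.9]
grip_width: -0.0003
grasp_force: 5.0
```

```bash
cat > ptr.py <<'E'
from h import *
im=vision.camera('side');np.save('last',im);o=bot.get_obs();print(o['eef_pos'],o['ft_force'],o['joint_pos'])
a=im.astype(float).mean(2)
# pointer: bright, in the disc below the centre
m=np.zeros(a.shape,np.uint8);cv2.ellipse(m,(246,252),(13,12),0,0,360,1,-1)
h=cv2.cvtColor(im,cv2.COLOR_RGB2HSV)
n,l,s,c=cv2.connectedComponentsWithStats(((a>75)&(m>0)).astype(np.uint8))
for i in range(1,n):
    if s[i,4]>4:
        v,u=np.nonzero(l==i);print("px",s[i,4],"centroid",c[i],"line",cv2.fitLine(np.c_[u,v].astype(np.float32),cv2.DIST_L2,0,.01,.01).ravel())
print("dots: .6 (249,270.7) orange (237,268.7)")
E
python3 ptr.py
```

```text
[0.54975547 0.17842155 0.05290866] [-6.63934861  2.61576262  8.70012611] [ 0.3121065   0.5004503  -0.02848194  1.04340605  0.00301784  2.48643075]
px 32 centroid [241.15625 257.96875] line [  0.47385505  -0.88060284 241.15625    257.96875   ]
dots: .6 (249,270.7) orange (237,268.7)
```

The pointer line runs through the orange dot, allowing for the dial's height. Lifting off.

Request:
send_rows(
  motion="1 0 0 -0.3 0; 1 0 0 -1 0; 1 0 0 -3 0; 1 0 0 -6 0; 1 0 0 -9 0",
)

```text
clock: 13.95
eef_pos: [0.5513, 0.1773, 0.1423]
tool_rot: [0.884, 0.467, -0.001, 0.0]
ft_force: [0.8, 0.3, 0.1]
grip_width: 0.0002
grasp_force: 0.0
```

```bash
python3 ptr.py; python3 -c "
from h import *
print(bot.get_obs()['tool_rot'])
im=np.load('last.npy');cv2.imwrite('pics/s7.png',cv2.resize(np.clip((im[180:280,190:290,::-1]/255.)**.5*255,0,255).astype(np.uint8),None,fx=6,fy=6,interpolation=cv2.INTER_CUBIC))"
```

```text
[0.55464583 0.17837839 0.14854784] [1.99506113 0.53558956 4.91320895] [ 3.11342308e-01  4.25157567e-01  1.15765320e-01  1.25232758e+00
 -3.22083037e-04  2.48221697e+00]
px 32 centroid [241.15625 257.96875] line [  0.47385505  -0.88060284 241.15625    257.96875   ]
dots: .6 (249,270.7) orange (237,268.7)
[0.88449875 0.46652047 0.00444181 0.00094436]
```

View pics/s7.png

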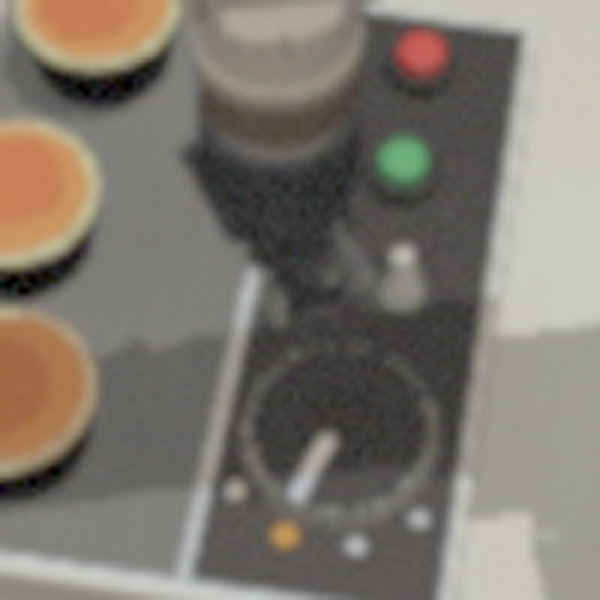

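In the crop the pointer (300,495) is on the orange dot (285,535) and stayed there after release. Next I'll hover over green.

Request:
send_rows(
  motion="1 -3.5 1.5 0 0; 1 -7.5 3.1 0 0; 1 -11.5 4.8 0 0; 1 -14.5 6 0 0; 1 -16.3 6.75 0 0",
)

```text
clock: 14.5
eef_pos: [0.5147, 0.0024, 0.1419]
tool_rot: [0.885, 0.465, -0.0, 0.0]
ft_force: [0.3, -0.3, -0.1]
grip_width: 0.0
grasp_force: 0.0
```

Request:
send_rows(
  motion="1 0 0 1.5 0; 1 0 0 3 0; 1 0 0 4.5 0; 1 0 0 5 0; 1 0 0 5 0",
)

```text
clock: 15.0
eef_pos: [0.5146, 0.0048, 0.0911]
tool_rot: [0.885, 0.467, -0.001, -0.0]
ft_force: [-0.1, -0.5, 0.5]
grip_width: 0.0002
grasp_force: 0.0
```

Request:
send_rows(
  motion="1 0 0 0.2 0; 1 0 0 0.2 0; 1 0 0 0.2 0; 1 0 0 0.2 0",
)

```text
clock: 15.4
eef_pos: [0.5155, 0.005, 0.0902]
tool_rot: [0.884, 0.467, 0.0, 0.0]
ft_force: [0.5, -0.1, -0.0]
grip_width: -0.0004
grasp_force: 0.0
```

```bash
python3 -c "
from h import *
im=vision.camera('side');np.save('last',im);o=bot.get_obs();print(o['eef_pos'],o['ft_force'],o['tool_rot'])
h=cv2.cvtColor(im,cv2.COLOR_RGB2HSV)
m=cv2.inRange(h,(45,90,40),(85,255,255))[195:220,245:270];print(m//255)
print(np.round(im[190:220,242:274].astype(float).mean(2)).astype(int))
import sys;sys.argv=['x']
from fit import proj
for k in(0,-.76):print(proj('side',np.array([o['eef_pos'][0],o['eef_pos'][1],o['eef_pos'][2]]),k))"
```

```text
[0.51541266 0.00497732 0.09010652] [0.2759304  0.78030528 0.41793393] [8.84463871e-01 4.66608519e-01 3.38568882e-04 1.92358281e-04]
[[0 0 0 0 0 0 0 0 0 0 0 0 0 0 0 0 0 0 0 0 0 0 0 0 0]
 [0 0 0 0 0 0 0 0 0 0 0 0 0 0 0 0 0 0 0 0 0 0 0 0 0]
 [0 0 0 0 0 0 0 0 0 0 0 0 0 0 0 0 0 0 0 0 0 0 0 0 0]
 [0 0 0 0 0 0 0 0 0 0 0 0 0 0 0 0 0 0 0 0 0 0 0 0 0]
 [0 0 0 0 0 0 0 0 0 0 0 0 0 0 0 0 0 0 0 0 0 0 0 0 0]
 [0 0 0 0 0 0 0 0 0 0 0 0 0 0 0 0 0 0 0 0 0 0 0 0 0]
 [0 0 0 0 0 0 0 0 0 0 0 0 0 0 0 0 0 0 0 0 0 0 0 0 0]
 [0 0 0 0 0 0 0 0 0 0 0 0 0 0 0 0 0 0 0 0 0 0 0 0 0]
 [0 0 0 0 0 0 0 0 0 0 1 1 1 1 1 0 0 0 0 0 0 0 0 0 0]
 [0 0 0 0 0 0 0 0 0 1 1 1 1 1 1 1 0 0 0 0 0 0 0 0 0]
 [0 0 0 0 0 0 0 0 1 1 1 1 1 1 1 1 0 0 0 0 0 0 0 0 0]
 [0 0 0 0 0 0 0 0 1 1 1 1 1 1 1 1 0 0 0 0 0 0 0 0 0]
 [0 0 0 0 0 0 0 0 1 1 1 1 1 1 1 1 0 0 0 0 0 0 0 0 0]
 [0 0 0 0 0 0 0 0 0 1 1 1 1 1 1 1 0 0 0 0 0 0 0 0 0]
 [0 0 0 0 0 0 0 0 0 1 1 1 1 1 1 0 0 0 0 0 0 0 0 0 0]
 [0 0 0 0 0 0 0 0 0 0 0 1 1 0 0 0 0 0 0 0 0 0 0 0 0]
 [0 0 0 0 0 0 0 0 0 0 0 0 0 0 0 0 0 0 0 0 0 0 0 0 0]
 [0 0 0 0 0 0 0 0 0 0 0 0 0 0 0 0 0 0 0 0 0 0 0 0 0]
 [0 0 0 0 0 0 
[... 2744 characters left out ...]
0 15 14 15
  12 14 13 15 16 17 37 73]
 [14 16 16 16 18 11 14 15 15 14 14 16 14  9  9 11 13 10 11 13 16 14 16 16
  14 17 14 15 13 20 43 78]
 [16 16 14 15 14 11 17 18 15 15 11 14 12 13 14 14 13 14 15 16 16 15 13 17
  15 11 17 14 14 21 46 79]
 [17 13 17 15 14 15 15 15 17 13 11 15 13 14 16 16 13 16 16 14 15 16 14 15
  12 15 14 14 15 22 51 82]
 [16 15 13 15 14 14 15 16 15 15 15 12 15 13 16 14 15 14 15 16 15 16 13 13
  14 13 14 15 16 29 60 87]
 [15 13 12 14 16 19 15 16 15 14 16 14 14 16 15 14 16 17 13 14 15 14 17 16
  15 16 16 15 15 33 69 91]
 [13 16 17 11 16 14 19 13 14 15 13 15 13 14 17 17 12 15 16 15 15 12 14 13
  16 15 16 17 15 37 73 94]]
[256.39609431 203.19695631]
[256.39358133 203.19175086]
```

The fingertip is at about (256.5,202). Extrapolated down to button height it lands at about (256.5,206.5), against the green centre at (256.8,206.0). Aligned, so I'll descend.

Request:
send_rows(
  motion="1 0 0 0.7 0; 1 0 0 1.4 0; 1 0 0 2 0; 1 0 0 2.5 0; 1 0 0 2.5 0",
)

```text
clock: 15.95
eef_pos: [0.5142, 0.0049, 0.0635]
tool_rot: [0.884, 0.467, -0.001, -0.001]
ft_force: [0.1, -1.0, -0.0]
grip_width: 0.0007
grasp_force: 0.0
```

Request:
send_rows(
  motion="1 0 0 0.15 0; 1 0 0 0.3 0; 1 0 0 0.45 0; 1 0 0 0.6 0; 1 0 0 0.6 0",
)

```text
clock: 16.45
eef_pos: [0.515, 0.0049, 0.0586]
tool_rot: [0.885, 0.467, -0.0, -0.0]
ft_force: [0.3, 0.5, -0.2]
grip_width: -0.0002
grasp_force: 0.0
```

Request:
send_rows(
  motion="1 0 0 0.1 0; 1 0 0 0.2 0; 1 0 0 0.3 0; 1 0 0 0.4 0; 1 0 0 0.4 0",
)

```text
clock: 16.95
eef_pos: [0.5152, 0.0049, 0.0549]
tool_rot: [0.884, 0.467, 0.0, 0.0]
ft_force: [-0.3, -0.5, 2.3]
grip_width: -0.0
grasp_force: 1.3
```

Request:
send_rows(
  motion="1 0 0 0.1 0; 1 0 0 0.2 0; 1 0 0 0.3 0; 1 0 0 0.4 0; 1 0 0 0.4 0",
)

```text
clock: 17.45
eef_pos: [0.5153, 0.0049, 0.051]
tool_rot: [0.884, 0.467, 0.0, 0.0]
ft_force: [-1.4, -0.1, 4.8]
grip_width: 0.0003
grasp_force: 2.6
```

Request:
send_rows(
  motion="1 0 0 0.1 0; 1 0 0 0.2 0; 1 0 0 0.25 0; 1 0 0 0.25 0; 1 0 0 0.25 0",
)

```text
clock: 17.95
eef_pos: [0.5154, 0.0049, 0.0507]
tool_rot: [0.884, 0.467, 0.001, 0.0]
ft_force: [-7.4, -0.5, 19.5]
grip_width: -0.0002
grasp_force: 9.7
```

It's bottomed out, with the force jumping to 19.5 N at the stop. Releasing and moving clear.

Request:
send_rows(
  motion="1 0 0 -0.3 0; 1 0 0 -1 0; 1 0 0 -3 0; 1 0 0 -6 0; 1 0 0 -10 0",
)

```text
clock: 18.45
eef_pos: [0.5132, 0.0049, 0.147]
tool_rot: [0.884, 0.467, -0.002, -0.001]
ft_force: [0.8, 0.2, -0.3]
grip_width: 0.0006
grasp_force: 0.0
```

Request:
send_rows(
  motion="1 0 0 -3 0; 1 0 0 -4 0; 1 0 0 -4 0; 1 0 0 -4 0; 1 0 0 -4 0",
)

```text
clock: 18.95
eef_pos: [0.5138, 0.0049, 0.186]
tool_rot: [0.884, 0.467, -0.002, -0.001]
ft_force: [-0.4, 0.6, -0.2]
grip_width: 0.0
grasp_force: 0.0
```

```bash
python3 ptr.py; python3 -c "
from h import *
d=np.abs(np.load('last.npy').astype(int)-np.load('side0.npy')).max(2)
print('green/red diff',d[202:212,252:262].max(),d[184:193,256:265].max(),'nozzle',d[222:234,252:262].max())"
```

```text
[0.5138565  0.00493858 0.18616364] [-0.31816379 -1.03364912 -0.18771034] [9.59682612e-03 2.80794334e-01 5.96357365e-03 1.29992937e+00
 2.14060216e-05 2.18035898e+00]
px 41 centroid [241.51219512 257.6097561 ] line [  0.4788993   -0.87786984 241.51219    257.60974   ]
dots: .6 (249,270.7) orange (237,268.7)
green/red diff 45 8 nozzle 44
```

```bash
python3 -c "
from h import *
print(workorder.job_done())"
```

```text
the job is handed in; nothing more can be done
None
```

The dial is at the orange mark and the green button was pressed until it hit its stop and then released. The arm is clear, touching nothing, and the job was handed in at about 19 s of the 42 s. No verdict came back, and I didn't measure the loose things' or the button's final positions.

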